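# Unlock the desk power box with its square panel key

## Task

Take the T-handled square key out of the wooden desk stand, put it down the round lock hole of the power box until it is fully home in the square socket at the bottom, and turn it clockwise until the lid springs up. The socket can rest at any angle, so feel for it with a light hand and do not force the key or the box. Leave the key standing in the lock, let go of it, and leave the other things on the desk as they are.

Things in the scene. Friction and masses are not known exactly. Their poses are not given: they have to be found in the camera images.
- key: Loose steel panel key, about 100 g, upright in the desk stand. A straight square shank 14 x 14 mm, 82 mm long, 0.5 mm chamfer round its foot, carries a flat cross handle 56 mm long, 10 mm thick, 18 mm high (100 mm in all). Origin: centre of the shank's foot. z: up the shank to the handle; x: along the handle's length; y: across its thickness. The shank's faces are square to the handle.
- key_handle (a point): Centre of the key's handle, 91 mm above the foot: grip here, across the 10 mm thickness. Axes as key.
- stand: Fixed walnut desk stand, a block 150 (x) x 70 (y) x 45 (z) mm; at its -x end a pen (10 mm high) and paper cards (20 mm high) on its top. Origin: centre of its underside. The key stands in a round hole, 21.5 mm in diameter and 35 mm deep, centred 45 mm along the stand's +x, turned to any angle; it lifts straight out.
- powerbox: Fixed desk power box of dark metal, 160 (x) x 250 (y) x 60 mm high. Origin: centre of its underside; x points to its hinge side, z up. Its top: a plain dark steel lock deck 50 mm wide on the -x side and an aluminium lid (105 x 246 mm) level with it on the +x side, its free edge 28 mm from the lock's axis. A hidden tongue under the deck, turned by the lock, holds the lid shut.
- lock_mouth (a point): Centre of the round lock hole at the level of the deck's top (60 mm above the desk), 55 mm along the box's -x from its centre; axes as powerbox. The lock's axis is vertical. The hole is 21 mm in diameter and 14 mm deep, countersunk to 26 mm over its top 3 mm; the square shank (19.8 mm over its corners) passes at any angle.
- socket_face (a point): On the lock's axis 14 mm below lock_mouth: the flat top of the turning spindle, where the foot of an unaligned key comes to rest. In it is a square socket 14.9 mm wide, 13 mm deep. The spindle's angle is not measured: when locked, anywhere from 0.2 rad anticlockwise to 0.95 rad clockwise (from above) of where the socket's sides are parallel to the box's.
- socket_floor (a point): Point on the lock's axis on the floor of the socket, 27 mm below lock_mouth: the foot of a key fully home. The key drops in within about 0.06 rad of the socket's angle, at any quarter turn. The spindle turns clockwise (seen from above) against a friction of about 0.1 N m and stays as left; it frees the lid about 1.25 rad clockwise of parallel; a solid stop follows at 1.65 rad.
- lid (a joint): Angle of the lid about its hinge, rad: 0 shut (it may read up to 0.01 while latched), 0.32 sprung fully up, when its free edge stands 33 mm above the deck. A spring lifts it by itself once it is free.
- mug: Bystander: white mug, 80 mm in diameter and 92 mm high, handle at its +y. Origin: centre of its underside.
- mouse: Bystander: black computer mouse, 105 x 60 mm, 34 mm high. Origin: centre of its underside.
- book_large: Bystander: tan book, 170 x 240 x 32 mm, lying flat. Origin: centre of its underside.
- book_small: Bystander: green book, 130 x 190 x 36 mm, lying on the tan one. Origin: centre of its underside.
- paperweight: Bystander: green glass paperweight, 76 mm in diameter, 45 mm high. Origin: centre of its underside.
- stapler: Bystander: stapler, 140 mm long along y, 47 mm high. Origin: centre of its underside.
Not all that is in view belongs to the job. What is shaped like the key but blue or red is not meant.

How it is judged (in metres and radians):
On the way, in this order (a step that is already met when the one before it is completed fails the run):
1. the key is fully home in the socket (z of key in the frame of lock_mouth below -0.0245 m and horizontal distance between key and lock_mouth below 0.004 m), for 0.1 s.
2. the key in the lock has turned and the lid has sprung up (value of joint lid above 0.25 rad and z of key in the frame of lock_mouth below -0.02 m), for 0.1 s.
At the end, for the whole second after the job is handed in: The lid stands sprung up (more than 0.25 rad), and the key stands upright (within 0.12 rad) and at rest in the lock, its foot within 4 mm of the lock's axis and more than 20 mm below the deck, let go (all of step 2 and horizontal distance between key and lock_mouth below 0.004 m and angle between key's own z axis and vertical below 0.12 rad and linear speed of key below 0.02 m/s); the robot touches nothing.
It fails at once if the key is forced: it presses on the power box with more than 30 N (contact force between key and powerbox above 30 N).
It fails at once if the robot knocks or pries the power box with more than 25 N (contact force between any of the arm, the fingers and powerbox above 25 N).
It fails at once if another thing on the desk is moved by more than 30 mm (distance of any of mug, mouse, book_large, book_small, paperweight, stapler from where it was at the start of the episode above 0.03 m).
It also fails if it takes over 61 s, if anything falls off the work surface, if the arm or the gripper's body presses on something with over 40 N, if the wrist force passes 120 N, or if a joint passes its speed limit or range.

## Robot

A 6-joint arm with a two-finger parallel gripper is mounted at the origin on the work surface. World frame = base frame: x ahead of the robot, y to its left, z up, the work surface at z = 0. Lengths are in mm, angles in rad, forces in N, time in s.
With the tool pointing down it reaches from about 400 to 925 mm from the base axis. Payload 12.5 kg.
Tool frame: the origin (TCP) lies at the very end of the fingers, on their centre line; the grasp point (between the pads) lies 19 mm behind it (robot.pinch_z is the distance from the TCP to the grasp point, in mm); z points along the fingers, y is the line along which they close (so a half turn about z gives the same grasp; the last joint's range is limited). The gripper opens to 95 mm and grips with 3 to 60 N. Pads are 20 mm wide; open, the fingers measure 119 mm over their backs; the gripper's body (75 mm by 180 mm) begins 59 mm behind the grasp point.
Start: joints at [1.052, 0.491, 1.559, -0, 1.092, -0.106], TCP at [250.722, 572.528, 189.261] pointing down, gripper open.
Joint ranges: [-3.1, 3.1], [-0.84, 2.19], [0.05, 2.79], [-1.13, 4.28], [0.06, 2.93], [-2.69, 2.69]. Speed limits (rad/s): [2.22, 2.22, 2.79, 3.14, 3.14, 3.14].

## Interface

Orientations are given as a rotation vector (axis times angle).
In Python, from rig import robot gives the robot as it stands.
- The arm moves only by the tool apply_moves, never from a script. Its argument "commands" is a list of rows, each a list of 3 entries, a list of its own where there are three numbers: the shift along the tool's x, y, z in mm, then the turn, a rotation vector about the tool's x, y, z in degrees, then the closure in counts, from 0 (fully open) to 255 (shut). In form: [[[dx, dy, dz], [ax, ay, az], claw], ...]. A call has 1 to 8 rows; each row is the pose to reach, as a shift and turn from the pose commanded when the call began, along the tool's axes at that moment; what a row does not reach only later rows make up. A row lasts 1/10 s, in which the tool goes at most 50 mm and 8.59 degrees, less where a joint would pass 70% of its speed; a pose out of reach is approached as far as the arm can. A call with a gripper value outside its range is refused whole. The fingers move at their own pace and stop on an object; "squeeze" is the grip in N (left out, the last holds). Time passes only in rows, so rows that repeat a pose let the fingers close. It gives the time, the measured TCP pose, the force, the opening and the grip force at its end, in the units of the state.
- robot.sense(): the state, without advancing time (a new reading comes with each control period).
- robot.get_image(name): name is "scene" or "top" or "wrist"; returns the picture (384x512x3 uint8, red, green, blue); there is no depth.
- robot.camera_model(name): a dict with "camera_matrix" (3x3 intrinsics, pixels), "dist" ([k1, k2, p1, p2, k3] as OpenCV has them; the pictures are not rectified), "R" (3x3) and "t" (3): a world point X has camera coordinates R X + t; the wrist camera has in their place "tool_from_camera" (4x4, takes a point from camera to tool coordinates, whose origin is the TCP and whose axes are the flange's). Camera axes: x right, y down, z forward; pixel columns grow to the right and rows downward; lengths in mm; the calibration is good to about 2 mm. A picture is of the moment at which its call begins: read the wrist's pose just before it. camera_model takes no time and is no camera call.
- robot.hand_in(): hands the job in; it is judged then, once.
The state is a dict: "time": time; "joint_pos": joint angles; "dq": joint speeds; "joint_torque": joint torques, N m; "position": TCP position; "ee_rot": TCP orientation; "ft_force": force on the tool from outside, world axes, zero at the start; "ft_torque": the same for the moment, N m; "finger_gap": opening from 0.0 (shut) to 1.0 (fully open); "gripper_force": force on a finger pad.
Only numpy, scipy, OpenCV 4.12 (cv2) and the standard library are available. Lean on these libraries where they do the work, as an engineer would, in place of code of your own. Each camera call takes 0.05 s, during which the arm holds its last target. There are 200 camera calls.

## Working session

There is one attempt and no reset: what is moved stays moved. The work goes in short steps, Python scripts to look and compute and a tool call to move; the robot and the scene stay as the last step left them, time stands still between calls to the robot, and variables do not carry over. Pictures are saved under pics/ and viewed, at most 10 in all, crops included, and the job is handed in when it is done.

Besides the shell and the picture viewer there is one more tool, called in YAML: its name, and indented under it one key for each argument. apply_moves: Moves the arm, as the interface text tells. Its arguments: {"type":"object","properties":{"commands":{"type":"array","items":{"type":"array"}},"squeeze":{"type":"number"}},"required":["commands"]}

```bash
mkdir -p pics; ls
cat > h.py <<'E'
import numpy as np,cv2
from rig import robot
from scipy.spatial.transform import Rotation as Ro
def snap(n,f):
    im=robot.get_image(n); cv2.imwrite('pics/'+f,im[:,:,::-1]); return im
def cam(n,s=None):
    m=robot.camera_model(n); K=np.array(m["camera_matrix"]);d=np.array(m["dist"],float)
    if "R" in m: return K,d,np.array(m["R"]),np.array(m["t"]).ravel()
    s=s or robot.sense(); T=np.array(m["tool_from_camera"])
    Rt=Ro.from_rotvec(s["ee_rot"]).as_matrix(); Rwc=Rt@T[:3,:3]; c=Rt@T[:3,3]+np.array(s["position"])
    return K,d,Rwc.T,-Rwc.T@c
def ray(c,px,z):
    K,d,R,t=c; p=cv2.undistortPoints(np.array(px,float).reshape(-1,1,2),K,d).reshape(-1,2)
    o=-R.T@t; D=np.c_[p,np.ones(len(p))]@R; return o+D*((z-o[2])/D[:,2])[:,None]
def proj(c,X):
    K,d,R,t=c; return cv2.projectPoints(np.array(X,float).reshape(-1,1,3),cv2.Rodrigues(R)[0],t,K,d)[0].reshape(-1,2)
E
python3 - <<'E'
from h import *
a=snap('top','t0.png');b=snap('scene','s0.png')
s=robot.sense();print(s)
E
```

```text
pics
{'time': 0.1, 'joint_pos': array([ 1.05241225e+00,  4.91477982e-01,  1.55939619e+00,  2.51701603e-06,
        1.09170064e+00, -1.05594631e-01]), 'dq': array([-0.00060194, -0.0002427 , -0.00243763, -0.00086322,  0.00183576,
        0.00142286]), 'joint_torque': array([ 3.73637871e-03, -6.13622618e+01, -2.58615392e+01,  6.93894457e-02,
        4.69638035e-02, -9.34253967e-05]), 'position': array([250.58274874, 572.30104307, 188.73078315]), 'ee_rot': array([-6.43753866e-01, -3.07461798e+00,  1.46708041e-03]), 'ft_force': array([ 0.24281366, -0.66030991, -0.13889112]), 'ft_torque': array([ 0.0116825 , -0.01000324,  0.0396666 ]), 'gripper_force': 0.0, 'finger_gap': 0.9971995580243296}
```

View pics/t0.png

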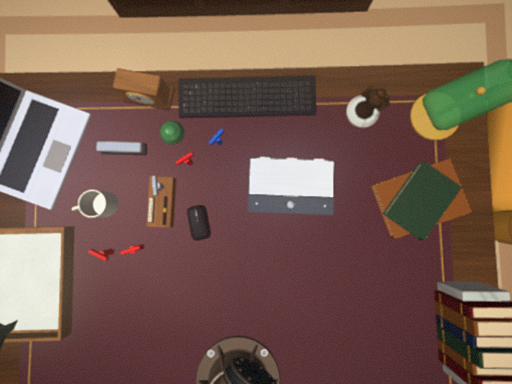

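View pics/s0.png

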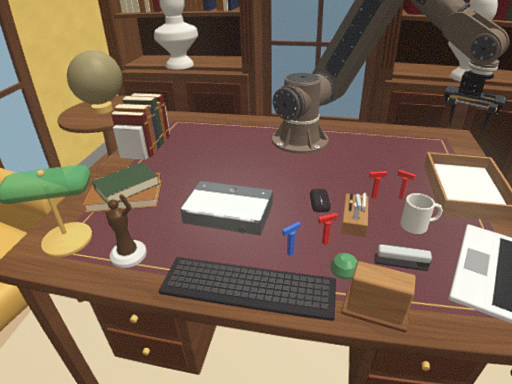

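The top view shows the stand at about (160,202), the power box at about (291,186) with its lock at about (290,204), and blue and red decoy keys. I'll enlarge the stand and the lock.

Run:
```python
from h import *
a=cv2.imread('pics/t0.png');b=cv2.imread('pics/s0.png')
r=lambda im,x,y,w,h,s:cv2.resize(im[y:y+h,x:x+w],(w*s,h*s),interpolation=cv2.INTER_CUBIC)
A=r(a,140,170,40,60,9);B=r(a,240,150,100,70,4);C=r(b,335,185,40,55,5)
o=np.zeros((600,800,3),np.uint8);o[:540,:360]=A;o[:280,370:770]=B;o[300:575,370:570]=C
cv2.imwrite('pics/c0.png',o)
c=cam('top');print(ray(c,[[165,218],[160,202]],45),ray(c,[[290.5,204.5],[254,203],[328,206]],60), c[0],-c[2].T@c[3])
```

```text
[[479.48259027 209.02959405  45.        ]
 [527.4258761  224.11978084  45.        ]] [[ 512.88824447 -164.52556063   60.        ]
 [ 519.10754875  -57.38036723   60.        ]
 [ 506.69882668 -273.9184527    60.        ]] [[362.44840445   0.         255.30020732]
 [  0.         362.44840445 185.37886599]
 [  0.           0.           1.        ]] [ 492.11722888  -78.99470995 1127.93574674]
```

View pics/c0.png

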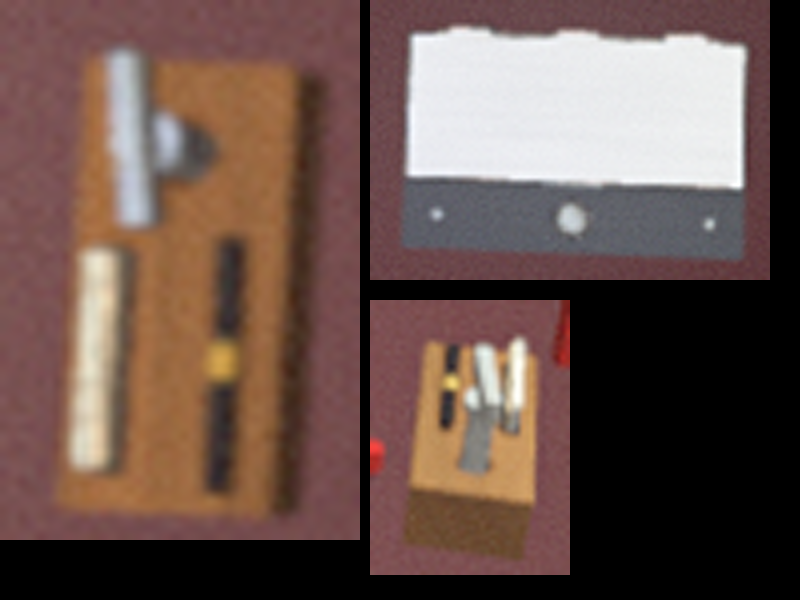

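The crop shows the stand with the key at its far end: handle centre at about (154.4,185.3), running from about (153,175.5) to (155.5,195). The lock is at about (290.5,204.5). I'll work out the move to hover over the key.

```bash
cat >> h.py <<'E'
def go(pos,yaw,s=None):
    """tool pointing down, tool y at world angle yaw (deg, mod 180); print shift/turn"""
    s=s or robot.sense(); R=Ro.from_rotvec(s["ee_rot"]); best=None
    for k in (0,180):
        y=np.radians(yaw+k); Y=np.array([np.cos(y),np.sin(y),0]);Z=np.array([0,0,-1.]);X=np.cross(Y,Z)
        r=(R.inv()*Ro.from_matrix(np.c_[X,Y,Z])).as_rotvec(degrees=True)
        if best is None or np.linalg.norm(r)<np.linalg.norm(best): best=r
    d=R.inv().apply(np.array(pos)-s["position"])
    print('shift',d.round(1),'turn',best.round(2),'j6',round(s["joint_pos"][5],3)); return d,best
E
python3 - <<'E'
from h import *
c=cam('top');h=ray(c,[[154.4,185.3],[153,175.5],[155.5,195]],106);print(h)
d=h[1]-h[2];yaw=np.degrees(np.arctan2(d[1],d[0]));print(yaw,ray(c,[[160.5,186.7]],45))
b=ray(c,[[254,203],[328,206]],60);e=b[0]-b[1];print('box yaw',np.degrees(np.arctan2(e[1],e[0]))-90)
p=h[0].copy();p[2]=200;go(p,yaw+90)
print(np.array(robot.camera_model('wrist')['tool_from_camera']).round(3),robot.camera_model('wrist')['camera_matrix'])
E
```

```text
[[573.01101284 223.04575264 106.        ]
 [600.98299316 227.113842   106.        ]
 [545.44769869 219.82694272 106.        ]]
7.475192180148032 [[573.29654458 222.762908    45.        ]]
box yaw -3.279749571053955
shift [-435.5 -190.6  -11.1] turn [-5.000e-02 -2.000e-02 -3.113e+01] j6 -0.106
[[ 1.00000e-03 -9.66000e-01 -2.57000e-01  7.40790e+01]
 [ 1.00000e+00  0.00000e+00  1.00000e-03  5.50000e-02]
 [-0.00000e+00 -2.57000e-01  9.66000e-01 -1.94771e+02]
 [ 0.00000e+00  0.00000e+00  0.00000e+00  1.00000e+00]] [[330.23976117   0.         257.14597852]
 [  0.         330.23976117 192.04959579]
 [  0.           0.           1.        ]]
```

apply_moves:
  commands:
    - [[-435, -190, -11], [0, 0, -31], 0]
    - [[-435, -190, -11], [0, 0, -31], 0]
    - [[-435, -190, -11], [0, 0, -31], 0]
    - [[-435, -190, -11], [0, 0, -31], 0]
    - [[-435, -190, -11], [0, 0, -31], 0]
    - [[-435, -190, -11], [0, 0, -31], 0]
    - [[-435, -190, -11], [0, 0, -31], 0]
    - [[-435, -190, -11], [0, 0, -31], 0]

```text
time: 0.9
position: [518.0, 282.8, 198.2]
ee_rot: [0.201, -3.135, 0.0]
ft_force: [0.1, 0.9, -0.2]
finger_gap: 0.997
gripper_force: 0.0
```

Run:
```python
from h import *
s=robot.sense();print(s['time'],s['position'],s['ft_force']);go([573,223,200],97.5,s)
```

```text
0.9 [518.01388933 282.84179303 198.24793013] [ 0.07125317  0.89021501 -0.19552043]
shift [-46.9 -66.4  -1.8] turn [ 0.   -0.02 -0.15] j6 -1.311
```

apply_moves:
  commands:
    - [[-47, -66, -2], [0, 0, 0], 0]
    - [[-47, -66, -2], [0, 0, 0], 0]
    - [[-47, -66, -2], [0, 0, 0], 0]
    - [[-47, -66, -2], [0, 0, 0], 0]
    - [[-47, -66, -2], [0, 0, 0], 0]

```text
time: 1.4
position: [571.2, 226.0, 200.2]
ee_rot: [0.203, -3.134, -0.0]
ft_force: [-0.1, 0.5, 0.4]
finger_gap: 1.003
gripper_force: 0.0
```

Run:
```python
from h import *
s=robot.sense();print(s['time'],s['position'],s['ee_rot']);go([573,223,200],97.5,s)
im=snap('wrist','w1.png');c=cam('wrist',s);print(proj(c,[[573,223,110],[601,227,110],[545,220,110]]))
```

```text
1.4 [571.19850594 226.00920497 200.16837969] [ 2.02630986e-01 -3.13444435e+00 -2.26956138e-04]
shift [-1.4 -3.2  0.2] turn [ 0.01 -0.03 -0.1 ] j6 -1.431
[[252.26210685 191.27230331]
 [252.7595482  221.16384719]
 [252.88546341 160.02170096]]
```

View pics/w1.png

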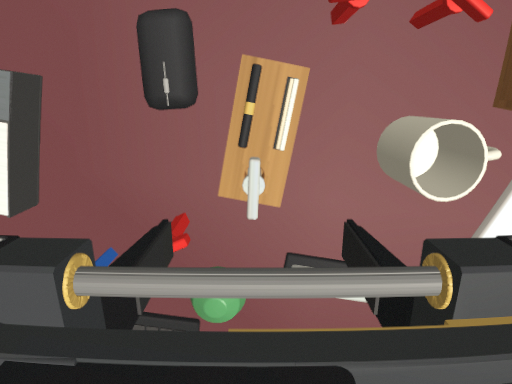

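The wrist view shows the key handle from about (254.5,159) to (253,218) and the hole at about (254,185). I'll segment the handle for precision.

Run:
```python
from h import *
s=robot.sense();c=cam('wrist',s);im=cv2.imread('pics/w1.png').astype(int)
sat=im.max(2)-im.min(2);m=((sat<35)&(im.min(2)>120)).astype(np.uint8);w=np.zeros_like(m);w[150:225,235:275]=1;m*=w
for y in range(154,224,4):
    x=np.flatnonzero(m[y]);print(y,(x.min(),x.max()) if len(x) else None,end=' ')
ys=[y for y in range(150,225) if m[y].sum()>5]
print(ys[0],ys[-1])
```

```text
154 None 158 (np.int64(251), np.int64(258)) 162 (np.int64(249), np.int64(259)) 166 (np.int64(249), np.int64(259)) 170 (np.int64(248), np.int64(259)) 174 (np.int64(248), np.int64(260)) 178 (np.int64(245), np.int64(262)) 182 (np.int64(243), np.int64(264)) 186 (np.int64(243), np.int64(264)) 190 (np.int64(244), np.int64(263)) 194 (np.int64(248), np.int64(259)) 198 (np.int64(248), np.int64(258)) 202 (np.int64(247), np.int64(257)) 206 (np.int64(247), np.int64(257)) 210 (np.int64(247), np.int64(257)) 214 (np.int64(247), np.int64(257)) 218 (np.int64(248), np.int64(257)) 222 None 158 219
```

Run:
```python
from h import *
s=robot.sense();c=cam('wrist',s)
p=ray(c,[[254,162],[252.5,214],[253.2,190]],110);print(p)
d=p[1]-p[0];yaw=np.degrees(np.arctan2(d[1],d[0]));print(yaw, ray(c,[[253.8,184]],45))
u=d/np.linalg.norm(d);n=np.array([-u[1],u[0],0]);C=p[2]
print(proj(c,[C+a*u*28+b*n*5-[0,0,z] for a in(-1,1) for b in (-1,1) for z in (0,18)]).round(1))
go([*C[:2],80],yaw+90,s)
```

```text
[[546.6418289  221.37530319 110.        ]
 [594.23779758 226.11430021 110.        ]
 [571.77868978 223.88682031 110.        ]]
5.686039617544323 [[581.82095272 225.09203232  45.        ]]
[[248.4 158.7]
 [248.9 155.6]
 [259.8 159.1]
 [259.7 155.9]
 [246.9 219.5]
 [247.4 213.2]
 [257.8 219.8]
 [257.8 213.5]]
shift [ -0.3  -2.4 120.3] turn [ 0.01 -0.02  1.74] j6 -1.431
```

Run:
```python
from h import *
a=cv2.imread('pics/w1.png');b=cv2.imread('pics/s0.png')
r=lambda im,x,y,w,h,s:cv2.resize(im[y:y+h,x:x+w],(w*s,h*s),interpolation=cv2.INTER_CUBIC)
o=np.hstack([r(a,235,150,40,75,8)[:600],r(b,342,187,40,60,10)])
cv2.imwrite('pics/c1.png',o)
```

```text
(no output)
```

View pics/c1.png

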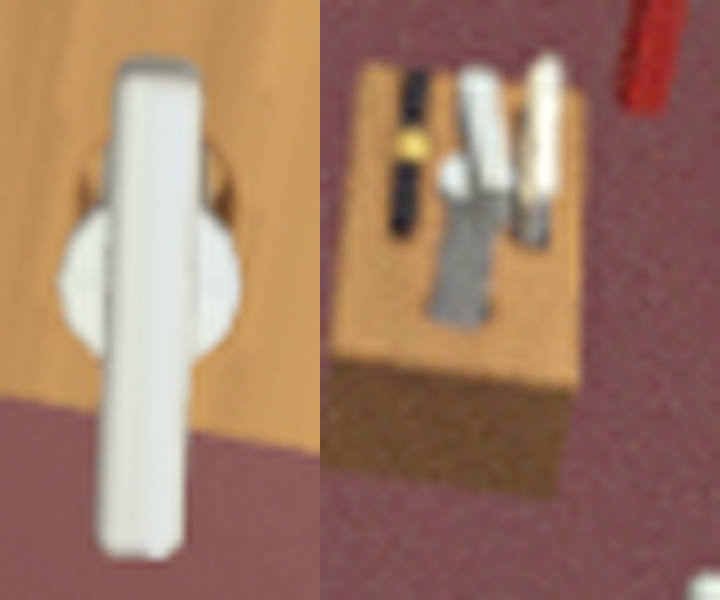

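The crops show a thin round collar just under the handle, so the fingertips have to stay above it. I'll re-measure now the arm has settled.

```bash
cat >> h.py <<'E'
def handle(fn,win,ztop):
    s=robot.sense();c=cam('wrist',s);im=snap('wrist',fn)[:,:,::-1].astype(int)
    m=(((im.max(2)-im.min(2))<35)&(im.min(2)>120)).astype(np.uint8);w=np.zeros_like(m);x0,x1,y0,y1=win;w[y0:y1,x0:x1]=1;m*=w
    return s,c,m
E
python3 - <<'E'
from h import *
s,c,m=handle('w2.png',(230,280,140,235),110);print(s['time'],s['position'],s['dq'].round(3))
ys=[y for y in range(384) if m[y].sum()>5];y0,y1=ys[0],ys[-1]
rows=[y for y in range(y0+3,y1-3) if m[y].sum()<=13]
P=[[np.flatnonzero(m[y]).mean(),y] for y in rows];k=np.polyfit([q[1] for q in P],[q[0] for q in P],1)
f=lambda y:[np.polyval(k,y),y]
print(y0,y1);p=ray(c,[f(y0+3),f(y1-3),f((y0+2+y1)/2)],110);d=p[1]-p[0];yaw=np.degrees(np.arctan2(d[1],d[0]));print(p,yaw)
go([*p[2][:2],95],yaw+90,s)
E
```

```text
1.45 [571.18469217 226.20785739 200.31193953] [ 0.004 -0.004 -0.003 -0.002  0.001 -0.002]
158 219
[[545.76395902 221.28298186 110.        ]
 [596.23934236 225.63030356 110.        ]
 [571.36610249 223.49028953 110.        ]] 4.922597906960762
shift [ 1.000e-01 -2.700e+00  1.053e+02] turn [ 0.01 -0.02  2.5 ] j6 -1.431
```

apply_moves:
  commands:
    - [[0, -2.7, 50], [0, 0, 2], 0]
    - [[0, -2.7, 85], [0, 0, 2], 0]
    - [[0, -2.7, 105], [0, 0, 2], 0]
    - [[0, -2.7, 105], [0, 0, 2], 0]
    - [[0, -2.7, 105], [0, 0, 2], 0]

```text
time: 2.0
position: [572.4, 223.2, 96.0]
ee_rot: [-0.148, 3.138, 0.0]
ft_force: [0.5, 0.0, 0.6]
finger_gap: 1.001
gripper_force: 0.0
```

Run:
```python
from h import *
s=robot.sense();print(s['time'],s['position'],s['ft_force']);snap('wrist','w3.png')
```

```text
2.0 [572.36377501 223.23627485  96.01414599] [0.52382576 0.03931703 0.63738334]
```

View pics/w3.png

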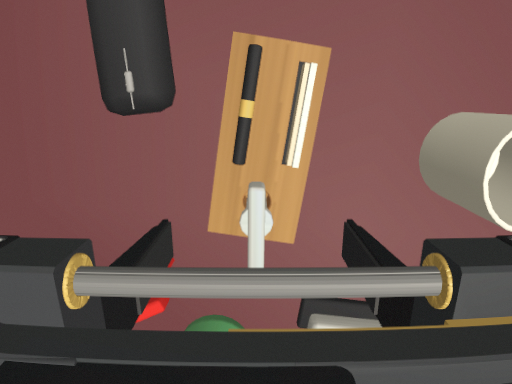

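The handle sits centred between the fingers (column about 257, collar at about (257,222)). I'll close gently.

apply_moves:
  commands:
    - [[0, 0, 0], [0, 0, 0], 255]
    - [[0, 0, 0], [0, 0, 0], 255]
    - [[0, 0, 0], [0, 0, 0], 255]
    - [[0, 0, 0], [0, 0, 0], 255]
    - [[0, 0, 0], [0, 0, 0], 255]
    - [[0, 0, 0], [0, 0, 0], 255]
    - [[0, 0, 0], [0, 0, 0], 255]
  squeeze: 25

```text
time: 2.75
position: [572.4, 222.5, 95.3]
ee_rot: [0.146, -3.138, -0.0]
ft_force: [-0.2, -0.5, 0.5]
finger_gap: 0.47
gripper_force: 0.0
```

Run:
```python
from h import *
s=robot.sense();print(s['position'],s['finger_gap'],s['ft_force'],s['gripper_force']);c=cam('wrist',s);print(proj(c,[s['position'],[571.4,223.5,92]]));snap('wrist','w4.png')
```

```text
[572.37704971 222.47502404  95.30690775] 0.4702502969924172 [-0.23090466 -0.47850979  0.51846026] 0.0
[[255.46010485 225.74667913]
 [257.22872665 222.60866141]]
```

View pics/w4.png

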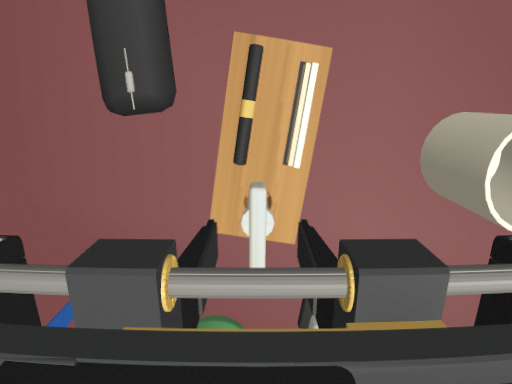

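The fingers are half shut and centred on the handle (column about 258). I'll carry on closing.

apply_moves:
  commands:
    - [[0, 0, 0], [0, 0, 0], 255]
    - [[0, 0, 0], [0, 0, 0], 255]
    - [[0, 0, 0], [0, 0, 0], 255]
    - [[0, 0, 0], [0, 0, 0], 255]
    - [[0, 0, 0], [0, 0, 0], 255]
    - [[0, 0, 0], [0, 0, 0], 255]
    - [[0, 0, 0], [0, 0, 0], 255]

```text
time: 3.5
position: [572.4, 222.5, 95.3]
ee_rot: [-0.147, 3.138, 0.0]
ft_force: [-0.1, -0.0, 0.3]
finger_gap: 0.006
gripper_force: 0.0
```

Run:
```python
from h import *
s=robot.sense();print(s['time'],s['position'],s['finger_gap'],s['ft_force'],s['ft_torque'],s['gripper_force'])
```

```text
3.5 [572.39494016 222.52588389  95.33175578] 0.006462673023387476 [-0.09547262 -0.02048263  0.25124635] [ 0.0568898   0.00642421 -0.00973593] 0.0
```

Run:
```python
from h import *
snap('wrist','w5.png');snap('scene','s5.png')
a=cv2.imread('pics/w5.png');b=cv2.imread('pics/s5.png')
r=lambda im,x,y,w,h,s:cv2.resize(im[y:y+h,x:x+w],(w*s,h*s),interpolation=cv2.INTER_CUBIC)
o=np.zeros((600,800,3),np.uint8);o[:480,:400]=r(a,205,170,100,120,4);o[:600,400:]=r(b,320,125,80,120,5)
cv2.imwrite('pics/c5.png',o)
```

```text
(no output)
```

View pics/c5.png

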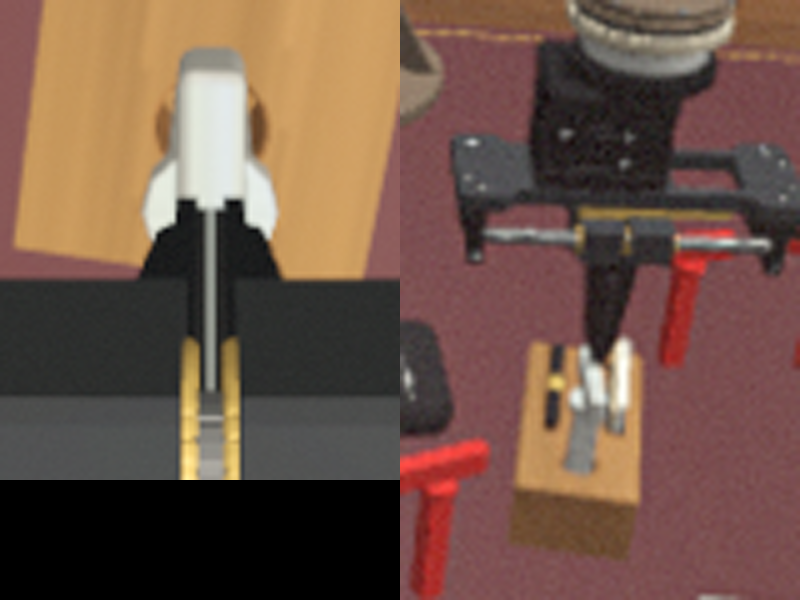

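The shut fingers end above the handle, so they reach less far than stated, by roughly 15–24 mm. I'll open part-way, go lower and close again.

apply_moves:
  commands:
    - [[0, 0, 0], [0, 0, 0], 120]
    - [[0, 0, 0], [0, 0, 0], 120]
    - [[0, 0, 0], [0, 0, 0], 120]
    - [[0, 0, 0], [0, 0, 0], 120]
    - [[0, 0, 0], [0, 0, 0], 120]
    - [[0, 0, 0], [0, 0, 0], 120]
    - [[0, 0, 0], [0, 0, 0], 120]
    - [[0, 0, 0], [0, 0, 0], 120]

```text
time: 4.4
position: [572.4, 222.5, 95.4]
ee_rot: [-0.147, 3.138, 0.0]
ft_force: [0.8, -1.0, -0.2]
finger_gap: 0.522
gripper_force: 0.0
```

apply_moves:
  commands:
    - [[0, 0, 8], [0, 0, 0], 120]
    - [[0, 0, 15], [0, 0, 0], 120]
    - [[0, 0, 15], [0, 0, 0], 255]
    - [[0, 0, 15], [0, 0, 0], 255]
    - [[0, 0, 15], [0, 0, 0], 255]
    - [[0, 0, 15], [0, 0, 0], 255]
    - [[0, 0, 15], [0, 0, 0], 255]
    - [[0, 0, 15], [0, 0, 0], 255]

```text
time: 5.2
position: [572.4, 222.5, 80.5]
ee_rot: [-0.147, 3.138, 0.0]
ft_force: [0.3, -0.1, 0.3]
finger_gap: 0.099
gripper_force: 25.0
```

Run:
```python
from h import *
s=robot.sense();print(s['time'],s['position'],s['finger_gap'],s['ft_force'],s['ft_torque'],s['gripper_force'])
```

```text
5.2 [572.44152586 222.53570985  80.49450542] 0.09928271425629766 [ 0.28806184 -0.09987374  0.28252806] [ 0.03182238 -0.00132464  0.02909031] 25.001535415649414
```

Gripped: the gap of 0.099 matches the 10 mm handle. Lifting out.

apply_moves:
  commands:
    - [[0, 0, 0], [0, 0, 0], 255]
    - [[0, 0, 0], [0, 0, 0], 255]
    - [[0, 0, -20], [0, 0, 0], 255]
    - [[0, 0, -50], [0, 0, 0], 255]
    - [[0, 0, -90], [0, 0, 0], 255]
    - [[0, 0, -110], [0, 0, 0], 255]
    - [[0, 0, -110], [0, 0, 0], 255]
    - [[0, 0, -110], [0, 0, 0], 255]
  squeeze: 40

```text
time: 6.0
position: [572.0, 222.4, 189.6]
ee_rot: [0.146, -3.138, 0.0]
ft_force: [-0.1, 0.7, -1.1]
finger_gap: 0.096
gripper_force: 40.0
```

Run:
```python
from h import *
s=robot.sense();print(s['time'],s['position'],s['finger_gap'],s['ft_force'],s['ft_torque'],s['gripper_force'])
go([513,-164.5,190],98.2,s)
```

```text
6.0 [572.01297821 222.40712484 189.63014026] 0.09636694429084418 [-0.09450765  0.68493668 -1.09940273] [0.03903798 0.01186878 0.01530594] 39.99580442905426
shift [ 9.480e+01 -3.797e+02 -3.000e-01] turn [ 0.   -0.03 -2.85] j6 -1.401
```

apply_moves:
  commands:
    - [[12, -47, 0], [0, 0, -1], 255]
    - [[24, -95, 0], [0, 0, -3], 255]
    - [[36, -143, 0], [0, 0, -3], 255]
    - [[48, -191, 0], [0, 0, -3], 255]
    - [[60, -239, 0], [0, 0, -3], 255]
    - [[71, -286, 0], [0, 0, -3], 255]
    - [[83, -334, 0], [0, 0, -3], 255]
    - [[95, -380, 0], [0, 0, -3], 255]

```text
time: 6.8
position: [511.9, -166.4, 188.5]
ee_rot: [0.228, -3.131, -0.002]
ft_force: [0.9, 0.4, -0.5]
finger_gap: 0.094
gripper_force: 40.0
```

apply_moves:
  commands:
    - [[0, 0, 20], [0, 0, 0], 255]
    - [[0, 0, 20], [0, 0, 0], 255]
    - [[0, 0, 20], [0, 0, 0], 255]
    - [[0, 0, 20], [0, 0, 0], 255]

```text
time: 7.2
position: [513.4, -163.8, 170.3]
ee_rot: [0.231, -3.133, -0.0]
ft_force: [0.4, -0.3, -1.0]
finger_gap: 0.098
gripper_force: 40.0
```

Run:
```python
from h import *
s=robot.sense();print(s['time'],s['position'],s['ft_force'],s['dq'].round(3));snap('wrist','w6.png');c=cam('wrist',s)
p=np.array(s['position']);print(proj(c,[p-[0,0,70.5],[513,-164.5,60],p]))
a=cv2.imread('pics/w6.png');cv2.imwrite('pics/c6.png',cv2.resize(a[130:270,170:340],None,fx=4,fy=4,interpolation=cv2.INTER_CUBIC))
```

```text
7.2 [ 513.44849518 -163.81994888  170.34096108] [ 0.39872791 -0.28895864 -1.04095383] [ 0.004 -0.009 -0.002 -0.001 -0.    -0.001]
[[255.74023748 195.6075646 ]
 [255.255536   183.8275796 ]
 [255.32780575 225.66112336]]
```

View pics/c6.png

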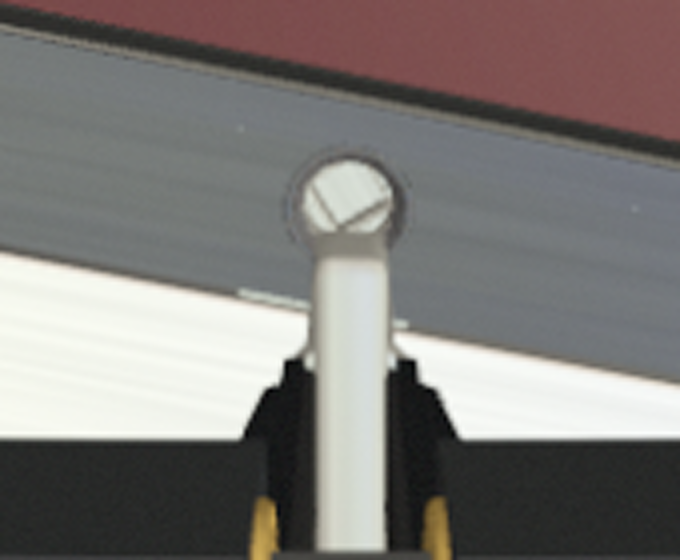

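The crop shows the key in hand over the lock hole. The spindle face centre is at about crop (348,200), i.e. pixel (257,180), and the socket's edges meet in a corner at about crop (340,228). I'll compute the socket angle and the offset.

Run:
```python
from h import *
s=robot.sense();c=cam('wrist',s);q=lambda L:np.array(L)/4+[170-.375,130-.375]
for z in (46,33):
  P=ray(c,q([[305,190],[340,228],[390,198]]),z)
  for a,b in ((0,1),(1,2)):
    d=P[b]-P[a];print(z,np.degrees(np.arctan2(d[1],d[0])),np.linalg.norm(d))
e=ray(c,q([[0,22],[680,165]]),60);d=e[1]-e[0];print('box yaw',np.degrees(np.arctan2(d[1],d[0]))-90)
L=ray(c,q([[346,212]]),60);print('lock?',L)
th=np.linspace(0,2*np.pi,9)[:-1]
for C,r,z in ((np.array([513,-164.5]),13,60),(np.array([513,-164.5]),10.5,46)):
  pp=(proj(c,[[C[0]+r*np.cos(t),C[1]+r*np.sin(t),z] for t in th])-[169.6,129.6])*4;print(pp.min(0),pp.max(0),'ctr',((proj(c,[[*C,z]])-[169.6,129.6])*4))
p=np.array(s['position']);print('handle top ctr/end proj',(proj(c,[p+[-28,0,29.5],p+[0,0,29.5]])-[169.6,129.6])*4)
```

```text
46 50.195819669442294 12.975952262737783
46 130.16911521428366 14.571648474049244
33 50.19581966944221 13.504197594106499
33 130.16911521428366 15.164853899046571
box yaw -3.483023400520878
lock? [[ 511.93312931 -163.86396978   60.        ]]
[288.59808908 162.86346289] [396.82905901 268.12980989] ctr [[342.79444818 216.03923806]]
[301.14340684 161.69781158] [384.94865117 243.41165549] ctr [[343.09428186 202.87776373]]
handle top ctr/end proj [[373.17054716 264.82019839]
 [341.78426928 461.58327796]]
```

Run:
```python
from h import *
s=robot.sense();print(s['time'],s['position']);go([513,-164.6,132],58,s)
```

```text
7.25 [ 513.55149862 -163.80843184  170.58092693]
shift [ 0.7 -0.7 38.6] turn [0.000e+00 1.000e-02 4.044e+01] j6 -2.15
```

apply_moves:
  commands:
    - [[0, 0, 0], [0, 0, 8.5], 255]
    - [[0.3, -0.3, 10], [0, 0, 17], 255]
    - [[0.7, -0.7, 20], [0, 0, 25.5], 255]
    - [[0.7, -0.7, 30], [0, 0, 34], 255]
    - [[0.7, -0.7, 36], [0, 0, 40], 255]
    - [[0.7, -0.7, 36], [0, 0, 40], 255]
    - [[0.7, -0.7, 36], [0, 0, 40], 255]

```text
time: 7.95
position: [513.0, -165.0, 134.8]
ee_rot: [0.85, 3.024, -0.0]
ft_force: [-0.2, 0.1, -1.5]
finger_gap: 0.097
gripper_force: 40.0
```

apply_moves:
  commands:
    - [[0, 0, 2], [0, 0, 0], 255]
    - [[0, 0, 4], [0, 0, 0], 255]
    - [[0, 0, 4], [0, 0, 0], 255]

```text
time: 8.25
position: [512.6, -165.4, 130.3]
ee_rot: [-0.855, -3.023, -0.0]
ft_force: [-2.0, -0.1, -0.6]
finger_gap: 0.098
gripper_force: 40.0
```

Run:
```python
from h import *
s=robot.sense();print(s['time'],s['position'],s['ft_force'],s['ft_torque']);go([513,-164.6,122],58,s);snap('wrist','w7.png')
a=cv2.imread('pics/w7.png');cv2.imwrite('pics/c7.png',cv2.resize(a[130:270,170:340],None,fx=4,fy=4,interpolation=cv2.INTER_CUBIC))
```

```text
8.25 [ 512.58303172 -165.42129351  130.25917093] [-2.00491743 -0.07405731 -0.5756762 ] [-0.01447615 -0.0175568   0.01215666]
shift [0.1 0.9 8.3] turn [ 0.  -0.   0.4] j6 -1.454
```

View pics/c7.png

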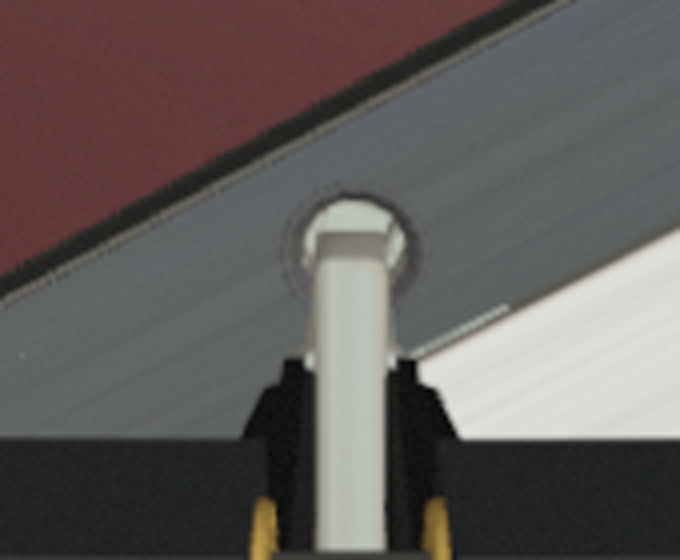

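The view shows the key centred on the hole sideways (handle column about 351, hole about 352 in the crop). I'll check the fore-aft offset by projection.

Run:
```python
from h import *
s=robot.sense();c=cam('wrist',s);R=Ro.from_rotvec(s['ee_rot']);p=np.array(s['position']);print(s['position'],s['ft_force'])
th=np.linspace(0,2*np.pi,37)
for dx in (0,1.2,2.4):
  k=p+R.apply([dx,0,0]);C=k[:2]
  for r,z in ((13,60),(10.5,46)):
    pp=(proj(c,[[C[0]+r*np.cos(t),C[1]+r*np.sin(t),z] for t in th])-[169.6,129.6])*4
    print(dx,r,pp.min(0).round(),pp.max(0).round())
  print('end',(proj(c,[k+R.apply([28,0,-29.5]),k+R.apply([28,0,-11.5])])-[169.6,129.6])*4)
```

```text
[ 512.60777135 -165.47246057  130.3233276 ] [-0.2586196  -0.59274449 -1.12225638]
0 13 [288. 205.] [413. 325.]
0 10.5 [302. 202.] [398. 295.]
end [[351.08026687 265.08698783]
 [350.94299314 231.29772019]]
1.2 13 [288. 199.] [413. 320.]
1.2 10.5 [302. 196.] [398. 289.]
end [[351.08736572 256.17016889]
 [350.94919207 223.14820275]]
2.4 13 [288. 194.] [413. 314.]
2.4 10.5 [302. 191.] [399. 284.]
end [[351.09448352 247.22099066]
 [350.95540627 214.97246185]]
```

apply_moves:
  commands:
    - [[0.5, 0.5, 0], [0, 0, 0], 255]
    - [[0.5, 0.5, 2], [0, 0, 0], 255]
    - [[0.5, 0.5, 4], [0, 0, 0], 255]
    - [[0.5, 0.5, 4], [0, 0, 0], 255]

```text
time: 8.7
position: [512.3, -164.8, 126.0]
ee_rot: [-0.857, -3.022, -0.0]
ft_force: [0.1, 0.4, -1.4]
finger_gap: 0.096
gripper_force: 40.0
```

No contact yet.

apply_moves:
  commands:
    - [[0, 0, 2], [0, 0, 0], 255]
    - [[0, 0, 3], [0, 0, 0], 255]
    - [[0, 0, 3], [0, 0, 0], 255]

```text
time: 9.0
position: [512.4, -164.7, 123.1]
ee_rot: [-0.857, -3.022, -0.0]
ft_force: [-0.5, -0.2, -1.2]
finger_gap: 0.1
gripper_force: 40.0
```

apply_moves:
  commands:
    - [[0, 0, 2], [0, 0, 0], 255]
    - [[0, 0, 3], [0, 0, 0], 255]
    - [[0, 0, 3], [0, 0, 0], 255]

```text
time: 9.3
position: [512.4, -164.8, 120.1]
ee_rot: [-0.857, -3.022, -0.0]
ft_force: [-0.3, -0.2, -0.3]
finger_gap: 0.097
gripper_force: 40.0
```

apply_moves:
  commands:
    - [[0, 0, 1], [0, 0, 0], 255]
    - [[0, 0, 2], [0, 0, 0], 255]
    - [[0, 0, 2], [0, 0, 0], 255]

```text
time: 9.6
position: [512.4, -164.8, 118.2]
ee_rot: [-0.857, -3.022, -0.0]
ft_force: [0.2, 0.2, -0.6]
finger_gap: 0.094
gripper_force: 40.0
```

apply_moves:
  commands:
    - [[0, 0, 0.5], [0, 0, 0], 255]
    - [[0, 0, 1], [0, 0, 0], 255]
    - [[0, 0, 1], [0, 0, 0], 255]

```text
time: 9.9
position: [512.4, -164.8, 117.2]
ee_rot: [-0.857, -3.022, -0.0]
ft_force: [-0.7, -0.1, -0.8]
finger_gap: 0.096
gripper_force: 40.0
```

apply_moves:
  commands:
    - [[0, 0, 0.5], [0, 0, 0], 255]
    - [[0, 0, 1], [0, 0, 0], 255]
    - [[0, 0, 1], [0, 0, 0], 255]

```text
time: 10.2
position: [512.5, -164.8, 116.4]
ee_rot: [0.857, 3.022, 0.0]
ft_force: [-0.2, 0.3, 0.1]
finger_gap: 0.094
gripper_force: 40.0
```

apply_moves:
  commands:
    - [[0, 0, 0.4], [0, 0, 0], 255]
    - [[0, 0, 0.7], [0, 0, 0], 255]
    - [[0, 0, 0.7], [0, 0, 0], 255]

```text
time: 10.5
position: [512.8, -164.9, 116.1]
ee_rot: [0.856, 3.021, -0.0]
ft_force: [-1.1, 0.4, 6.3]
finger_gap: 0.092
gripper_force: 40.0
```

apply_moves:
  commands:
    - [[0, 0, 0], [0, 0, 3], 255]
    - [[0, 0, 0], [0, 0, 6], 255]
    - [[0, 0, 0], [0, 0, 6], 255]

```text
time: 10.8
position: [512.7, -164.8, 116.1]
ee_rot: [1.016, 2.972, 0.0]
ft_force: [-0.5, 0.3, 5.3]
finger_gap: 0.1
gripper_force: 40.0
```

apply_moves:
  commands:
    - [[0, 0, 0], [0, 0, 3], 255]
    - [[0, 0, 0], [0, 0, 3], 255]

```text
time: 11.0
position: [512.7, -164.8, 116.0]
ee_rot: [1.092, 2.945, 0.0]
ft_force: [-0.2, 1.2, 5.2]
finger_gap: 0.098
gripper_force: 40.0
```

apply_moves:
  commands:
    - [[0, 0, 0], [0, 0, 2.5], 255]
    - [[0, 0, 0], [0, 0, 2.5], 255]

```text
time: 11.2
position: [512.5, -164.8, 115.8]
ee_rot: [1.155, 2.921, 0.0]
ft_force: [-0.6, 1.7, 3.8]
finger_gap: 0.096
gripper_force: 40.0
```

apply_moves:
  commands:
    - [[0, 0, 0], [0, 0, 2.5], 255]
    - [[0, 0, 0], [0, 0, 2.5], 255]

```text
time: 11.4
position: [512.4, -164.7, 115.5]
ee_rot: [-1.217, -2.896, -0.0]
ft_force: [-0.4, 0.6, 0.1]
finger_gap: 0.098
gripper_force: 40.0
```

apply_moves:
  commands:
    - [[0, 0, 0.5], [0, 0, 1.5], 255]
    - [[0, 0, 1], [0, 0, 1.5], 255]
    - [[0, 0, 1], [0, 0, 1.5], 255]

```text
time: 11.7
position: [512.3, -164.7, 114.3]
ee_rot: [-1.255, -2.879, -0.0]
ft_force: [-0.2, 1.0, -1.2]
finger_gap: 0.098
gripper_force: 40.0
```

It's entering the socket, now below the face with no force. Continuing down.

apply_moves:
  commands:
    - [[0, 0, 1], [0, 0, 0], 255]
    - [[0, 0, 2], [0, 0, 0], 255]
    - [[0, 0, 3], [0, 0, 0], 255]
    - [[0, 0, 3], [0, 0, 0], 255]

```text
time: 12.1
position: [512.4, -164.7, 111.4]
ee_rot: [-1.256, -2.879, -0.0]
ft_force: [-0.3, 1.0, -1.7]
finger_gap: 0.097
gripper_force: 40.0
```

apply_moves:
  commands:
    - [[0, 0, 1], [0, 0, 0], 255]
    - [[0, 0, 2], [0, 0, 0], 255]
    - [[0, 0, 3], [0, 0, 0], 255]
    - [[0, 0, 3], [0, 0, 0], 255]

```text
time: 12.5
position: [512.4, -164.8, 108.5]
ee_rot: [-1.257, -2.879, -0.0]
ft_force: [0.2, 0.4, -0.3]
finger_gap: 0.1
gripper_force: 40.0
```

apply_moves:
  commands:
    - [[0, 0, 1], [0, 0, 0], 255]
    - [[0, 0, 2], [0, 0, 0], 255]
    - [[0, 0, 3.5], [0, 0, 0], 255]
    - [[0, 0, 3.5], [0, 0, 0], 255]

```text
time: 12.9
position: [512.4, -164.8, 104.9]
ee_rot: [-1.256, -2.879, -0.0]
ft_force: [-1.1, 1.1, -1.0]
finger_gap: 0.097
gripper_force: 40.0
```

apply_moves:
  commands:
    - [[0, 0, 0.6], [0, 0, 0], 255]
    - [[0, 0, 1.2], [0, 0, 0], 255]
    - [[0, 0, 1.2], [0, 0, 0], 255]

```text
time: 13.2
position: [512.4, -164.7, 103.8]
ee_rot: [-1.256, -2.879, -0.0]
ft_force: [-0.6, 0.4, -0.3]
finger_gap: 0.098
gripper_force: 40.0
```

apply_moves:
  commands:
    - [[0, 0, 0.4], [0, 0, 0], 255]
    - [[0, 0, 0.7], [0, 0, 0], 255]
    - [[0, 0, 0.7], [0, 0, 0], 255]

```text
time: 13.5
position: [512.6, -164.9, 103.5]
ee_rot: [1.256, 2.879, 0.0]
ft_force: [-2.2, 0.4, 4.5]
finger_gap: 0.099
gripper_force: 40.0
```

The key is home: 12.8 mm below the socket face, pressing about 5 N. Turning clockwise.

apply_moves:
  commands:
    - [[0, 0, -0.3], [0, 0, 4], 255]
    - [[0, 0, -0.3], [0, 0, 8], 255]
    - [[0, 0, -0.3], [0, 0, 12], 255]
    - [[0, 0, -0.3], [0, 0, 12], 255]

```text
time: 13.9
position: [512.5, -164.8, 103.5]
ee_rot: [1.552, 2.732, 0.0]
ft_force: [-0.5, 1.2, 0.8]
finger_gap: 0.099
gripper_force: 40.0
```

apply_moves:
  commands:
    - [[0, 0, 0], [0, 0, 4], 255]
    - [[0, 0, 0], [0, 0, 8], 255]
    - [[0, 0, 0], [0, 0, 12], 255]
    - [[0, 0, 0], [0, 0, 12], 255]

```text
time: 14.3
position: [512.5, -164.8, 103.5]
ee_rot: [1.826, 2.556, 0.0]
ft_force: [-0.9, 2.2, 1.3]
finger_gap: 0.1
gripper_force: 40.0
```

Run:
```python
from h import *
s=robot.sense();print(s['time'],s['position'],s['ft_force'],s['ft_torque']);go(s['position'],90-3.4-82,s)
```

```text
14.3 [ 512.51647664 -164.76269467  103.52173026] [-0.9336061   2.23029811  1.28895567] [0.40379963 0.1551501  0.08381845]
shift [0. 0. 0.] turn [ 1.00e-02 -0.00e+00  1.43e+01] j6 -0.764
```

apply_moves:
  commands:
    - [[0, 0, 0], [0, 0, 4], 255]
    - [[0, 0, 0], [0, 0, 8], 255]
    - [[0, 0, 0], [0, 0, 11], 255]
    - [[0, 0, 0], [0, 0, 14], 255]
    - [[0, 0, 0], [0, 0, 14], 255]
    - [[0, 0, 0], [0, 0, 14], 255]

```text
time: 14.9
position: [512.5, -164.8, 103.5]
ee_rot: [2.121, 2.317, 0.0]
ft_force: [0.8, 1.7, 1.7]
finger_gap: 0.099
gripper_force: 40.0
```

Run:
```python
from h import *
s=robot.sense();print(s['time'],s['position'],s['ft_force'],s['ft_torque'])
a=cv2.imread('pics/s0.png').astype(int);b=snap('scene','s8.png')[:,:,::-1].astype(int);d=abs(a-b).sum(2)>90
n,l,st,_=cv2.connectedComponentsWithStats(d.astype(np.uint8));print([list(x) for x in st[1:] if x[4]>40])
print('lid area diff',d[180:235,180:275].sum());print((a[185:230:6,230].tolist()),'\n',(b[185:230:6,230].tolist()))
```

```text
14.9 [ 512.54702431 -164.76888594  103.51910516] [0.79018794 1.74422022 1.7187547 ] [0.36621855 0.11665099 0.12981839]
[[np.int32(203), np.int32(0), np.int32(85), np.int32(98), np.int32(2267)], [np.int32(301), np.int32(0), np.int32(18), np.int32(42), np.int32(504)], [np.int32(321), np.int32(0), np.int32(34), np.int32(43), np.int32(859)], [np.int32(354), np.int32(0), np.int32(20), np.int32(44), np.int32(631)], [np.int32(437), np.int32(0), np.int32(33), np.int32(16), np.int32(307)], [np.int32(439), np.int32(12), np.int32(71), np.int32(78), np.int32(2503)], [np.int32(341), np.int32(35), np.int32(15), np.int32(29), np.int32(106)], [np.int32(262), np.int32(46), np.int32(5), np.int32(23), np.int32(59)], [np.int32(311), np.int32(46), np.int32(5), np.int32(17), np.int32(54)], [np.int32(320), np.int32(46), np.int32(7), np.int32(12), np.int32(44)], [np.int32(360), np.int32(48), np.int32(8), np.int32(17), np.int32(86)], [np.int32(230), np.int32(57), np.int32(11), np.int32(7), np.int32(45)], [np.int32(310), np.int32(66), np.int32(54), np.int32(53), np.int32(1121)], [np.int32(312), np.int32(70), 
[... 293 characters left out ...]
6), np.int32(51), np.int32(15), np.int32(172)], [np.int32(273), np.int32(106), np.int32(19), np.int32(15), np.int32(80)], [np.int32(324), np.int32(120), np.int32(29), np.int32(8), np.int32(99)], [np.int32(212), np.int32(150), np.int32(29), np.int32(26), np.int32(382)], [np.int32(181), np.int32(173), np.int32(88), np.int32(43), np.int32(780)], [np.int32(354), np.int32(193), np.int32(8), np.int32(27), np.int32(131)]]
lid area diff 755
[[132, 135, 135], [151, 159, 159], [248, 255, 253], [246, 254, 251], [246, 254, 250], [242, 250, 245], [76, 81, 79], [74, 79, 81]] 
 [[134, 140, 140], [239, 245, 251], [235, 243, 249], [234, 242, 247], [236, 243, 248], [228, 235, 241], [72, 77, 82], [69, 73, 77]]
```

Run:
```python
from h import *
c=cam('scene');y=np.radians(-3.4);ex=np.array([np.cos(y),np.sin(y)]);ey=np.array([-ex[1],ex[0]]);L=np.array([512.4,-164.6])
for z,r in ((60,28),(93,33)):
  print(z,proj(c,[[*(L+ex*r+ey*k),z] for k in (-110,-60,110)]).round(1))
for f in ('s0','s8'):
  im=cv2.imread(f'pics/{f}.png').min(2).astype(int)
  print(f,[(x,int(165+np.flatnonzero(im[165:215,x]>200)[:1].sum())) for x in (200,208,216,240,250,260)])
```

```text
60 [[198.  189.1]
 [212.4 191.1]
 [263.9 198.1]]
93 [[196.2 181.3]
 [210.9 183.3]
 [263.3 190.1]]
s0 [(200, 191), (208, 192), (216, 193), (240, 196), (250, 197), (260, 199)]
s8 [(200, 184), (208, 185), (216, 186), (240, 189), (250, 190), (260, 191)]
```

The lid edge rose about 7 px in the scene view, which matches fully sprung. Letting go and lifting clear.

apply_moves:
  commands:
    - [[0, 0, 0], [0, 0, 0], 150]
    - [[0, 0, 0], [0, 0, 0], 150]
    - [[0, 0, 0], [0, 0, 0], 150]
    - [[0, 0, 0], [0, 0, 0], 150]
    - [[0, 0, 0], [0, 0, 0], 150]
    - [[0, 0, 0], [0, 0, 0], 150]
    - [[0, 0, 0], [0, 0, 0], 150]

```text
time: 15.65
position: [512.5, -164.8, 103.5]
ee_rot: [2.125, 2.313, 0.0]
ft_force: [0.1, 0.1, -0.1]
finger_gap: 0.416
gripper_force: 0.0
```

apply_moves:
  commands:
    - [[0, 0, -10], [0, 0, 0], 150]
    - [[0, 0, -30], [0, 0, 0], 150]
    - [[0, 0, -60], [0, 0, 0], 150]
    - [[0, 0, -100], [0, 0, 0], 150]
    - [[0, 0, -120], [0, 0, 0], 150]
    - [[0, 0, -120], [0, 0, 0], 150]
    - [[0, 0, -120], [0, 0, 0], 150]

```text
time: 16.35
position: [512.3, -164.7, 223.7]
ee_rot: [2.125, 2.313, 0.0]
ft_force: [-0.8, -0.6, -0.7]
finger_gap: 0.414
gripper_force: 0.0
```

Run:
```python
from h import *
s=robot.sense();print(s['time'],s['position'],s['ft_force'],s['finger_gap'],s['gripper_force'])
snap('scene','s9.png');im0=snap('wrist','w9.png')[:,:,::-1]
im=cv2.imread('pics/s9.png').min(2).astype(int)
print([(x,int(165+np.flatnonzero(im[165:215,x]>200)[:1].sum())) for x in (200,208,216,240,250,260)])
# key upright? handle top centre expected vs wrist picture
c=cam('wrist',s);R=Ro.from_rotvec(s['ee_rot']);k=np.array([512.2,-164.4,133.]);u=R.apply([1,0,0])
e=proj(c,[k+28*u,k-28*u,k]);print(e)
g=im0.astype(int);m=((g.max(2)-g.min(2))<30)&(g.min(2)>130)
for r in range(int(e[:,1].min())-8,int(e[:,1].max())+8,6):
  x=np.flatnonzero(m[r,225:290])+225;print(r,x.min() if len(x) else None,x.max() if len(x) else None,len(x),end=' | ')
```

```text
16.35 [ 512.27319273 -164.71600633  223.73118685] [-0.7743703  -0.55049978 -0.67631194] 0.4135187728612672 0.0
[(200, 184), (208, 185), (216, 186), (240, 189), (250, 190), (260, 191)]
[[258.75739387 157.53397145]
 [258.6449185  218.35603516]
 [258.70087474 188.67932944]]
149 None None 0 | 155 None None 0 | 161 252 289 27 | 167 250 289 33 | 173 249 289 36 | 179 247 289 41 | 185 247 288 41 | 191 251 287 34 | 197 253 289 30 | 203 253 289 13 | 209 254 289 13 | 215 254 289 14 | 221 285 289 5 |
```

The key stands where expected (handle rows about 158–218, column about 258) and the lid is up. Handing in.

```bash
python3 -c "
from rig import robot
print(robot.hand_in())"
```

```text
the job is handed in; nothing more can be done
None
```

The job is handed in at about 16 s of the 61 s: the key went fully home and was turned clockwise, the lid sprang up, and the key is left standing in the lock with the gripper clear; I saw no verdict.

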